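# Clamp a tube rack on the laboratory shaker

### The arm

A 6-joint arm with a two-finger parallel gripper is mounted at the origin on the work surface. World frame = base frame: x ahead of the robot, y to its left, z up, the work surface at z = 0. Lengths are in mm, angles in rad, forces in N, time in s.
With the tool pointing down it reaches from about 325 to 850 mm from the base axis. Payload 15.5 kg.
Tool frame: the origin (TCP) lies at the very end of the fingers, on their centre line; the grasp point (between the pads) lies 19 mm behind it; z points along the fingers, y is the line along which they close (so a half turn about z gives the same grasp; the last joint's range is limited). The gripper opens to 91 mm and grips with 3 to 60 N. Pads are 32 mm wide; open, the fingers measure 118 mm over their backs; the gripper's body (76 mm by 178 mm) begins 60 mm behind the grasp point.
Start: joints at [-1.292, 0.494, 1.345, -0, 1.302, -0.096], TCP at [228.223, -581.842, 213.915] pointing down, gripper open.
Joint ranges: [-2.91, 2.91], [-0.82, 2.16], [0.22, 2.67], [-1.22, 4.37], [0.12, 2.79], [-3.08, 3.08]. Speed limits (rad/s): [1.89, 1.89, 2.57, 3.01, 3.01, 3.01].

### API

Orientations are given as [roll, pitch, yaw] about the fixed x, y, z axes, in that order (R = Rz(yaw) Ry(pitch) Rx(roll)).
In Python, from workcell import * gives the robot as it stands.
- The arm moves only by the tool servo_tool, never from a script. Its argument "motion" is text: rows parted by semicolons, each of 5 numbers parted by spaces: the opening, from -1 (shut) to 1 (fully open), then the shift along the world's x, y, z in m, then the turn about the world's z in degrees. A call has 1 to 8 rows; each row shifts and turns the commanded pose from where the row before left it; what a row does not reach is not made up. A row lasts 1/10 s, in which the tool goes at most 50 mm and 8.59 degrees, less where a joint would pass 70% of its speed; a pose out of reach is approached as far as the arm can. A call with a gripper value outside its range is refused whole. The fingers move at their own pace and stop on an object; "force" is the grip in N (left out, the last holds). Time passes only in rows, so rows that do not move let the fingers close. It gives the time, the measured TCP pose, the force, the opening and the grip force at its end, in the units of the state.
- sense(): the state, without advancing time (a new reading comes with each control period).
- grab_frame(name): name is "scene" or "top" or "wrist"; returns a dict with "img" (480x640x3 uint8, red, green, blue), "fovy" (degrees; the focal length in pixels is half the picture's height over the tangent of half this angle, whatever the lens; pixels are square), "cx", "cy" (the principal point, pixels), "camera_from_world" (4x4, takes a point from world to camera coordinates). Camera axes: x right, y down, z forward; pixel columns grow to the right and rows downward; lengths in mm; the calibration is good to about 2 mm. A picture is of the moment at which its call begins. There is no depth.
- hand_in(): hands the job in; it is judged then, once.
The state is a dict: "time_s": time; "q": joint angles; "joint_vel": joint speeds; "joint_efforts": joint torques, N m; "ee_pos": TCP position; "ee_rot": TCP orientation; "wrist_force": force on the tool from outside, world axes, zero at the start; "wrist_torque": the same for the moment, N m; "finger_gap": finger opening in mm; "gripper_force": force on a finger pad.
Only numpy, scipy, OpenCV 4.12 (cv2) and the standard library are available. Lean on these libraries where they do the work, as an engineer would, in place of code of your own. Each camera call takes 0.05 s, during which the arm holds its last target. There are 200 camera calls.

### The job

Slide the tube rack along its lane on the shaker platform until its far end is fully home against the end stop. Then turn the eccentric clamp knob clockwise until its lobe bears on the side of the rack and squeezes it against the sprung fence with about 10 N (the weight of a kilogram); more than 20 N would crack the rack. Let go, leaving the rack home, flat and clamped, handle everything gently, and leave the other things on the bench and the platform where they are.

Things in the scene. Friction and masses are not known exactly. Their poses are not given: they have to be found in the camera images.
- shaker: Fixed bench shaker: blue box under a white platform 270 x 250 mm whose top is 85 mm above the bench. Origin on the bench, below the centre of the rack's home place; x runs along the lane towards the end stop, y to the left of the lane (fence), z up. The eccentric clamp stands right of the lane. The two black dials on the front are not part of the job.
- end_stop (a point): Middle of the near face of the end stop, at the far end of the lane: an aluminium block 70 mm wide, 45 mm high above the platform. At x = +60 mm in the shaker's frame, 22 mm above the platform; axes as the shaker's.
- pad_nominal (a point): Point 35 mm left of the lane's middle, 20 mm above the platform: the middle position of the face of a black rubber pad (116 mm long, 8 to 32 mm above the platform) on an aluminium fence. The last user set the fence, so the real face lies within 4 mm either way of this point along the shaker's y. Springs: the pad yields 1 mm to the left per 5 N, up to 10 mm.
- rack: Grey tube rack on the platform, a block 120 x 60 x 50 mm (x, y, z; flat sides), 0.3 to 0.45 kg; caps reach 66 mm above its underside. Origin: centre of its underside. Loose in the lane, x along it, 25 to 55 mm short of the stop; 2 to 4 N slide it, so a felt squeeze eases by 1 to 4 N afterwards. Home: origin at x = 0 in the shaker's frame. Side play 4 to 14 mm in all until clamped.
- cam: Eccentric clamp: steel disc with a free-running rim, radius 20 mm, 9 to 31 mm above the platform, its centre 10 mm off the turning axis towards this body's -y (the lobe). Origin: on the upright axis at platform height, at x = 0, y = -45 mm in the shaker's frame. Axes parallel to the shaker's when fully open (lobe away from the rack); angle a: clockwise from there, seen from above.
- knob_grip (a point): On the clamp's axis, 93 mm above the platform, in the middle of the black knob that turns it: an upright bar 14 mm thick (along x of cam), 48 mm long (along y) and 34 mm high, 74 to 108 mm above the platform, on a shaft of 14 mm diameter. Axes as cam.
- cam_axis (a point): On the clamp's axis, 20 mm above the platform. It starts at a = 0.2 to 0.7 rad, stops at 0 and 3.1. The disc's side towards the rack is at y = -25 - 10 cos(a) mm in the shaker's frame; squeezing begins at a = 1.15 to 2.0 rad. The hinge's friction, 0.22 N m against motion either way, keeps it where it is left; each newton of squeeze adds a torque of about 0.010 N m x sin(a) that tries to open it.
- spray: Bystander: upright bottle, 64 mm diameter, 170 mm high, right of the shaker. Origin: centre of its underside.
- jar: Bystander: small jar, 60 mm diameter, 70 mm high, right of the shaker. Origin: centre of its underside.
- tape: Bystander: orange tape dispenser, 90 x 30 x 65 mm, at the front right of the shaker. Origin: centre of its underside.
- spare_rack: Bystander: empty rack of the same shape as the rack (120 x 60 x 50 mm), on the bench left of the shaker. Origin: centre of its underside.
- pen: Bystander: white pen with a black end, 130 x 11 x 11 mm, lying on the bench at the front left of the shaker. Origin: centre of its underside.
- spare_tube: Bystander: capped tube lying on the platform's right front corner, 85 x 16 x 16 mm. Origin: on its underside.
Mind the look-alikes: they are no part of the job. What is shaped like the rack but blue, green or pink is not meant.

How it is judged:
By the outcome, as a careful person would: the job done as asked, in the order asked, and still so for the second after the job is handed in, with the robot touching nothing.
It also fails if it takes over 72 s, if anything falls off the work surface, if the arm or the gripper's body presses on something with over 40 N, if the wrist force passes 120 N, or if a joint passes its speed limit or range.

## Working session

There is one attempt and no reset: what is moved stays moved. The work goes in short steps, Python scripts to look and compute and a tool call to move; the robot and the scene stay as the last step left them, time stands still between calls to the robot, and variables do not carry over. Pictures are saved under pics/ and viewed, at most 10 in all, crops included, and the job is handed in when it is done.

Besides the shell and the picture viewer there is one more tool, called after ">>>" by a JSON object that holds its "name" and its "arguments". servo_tool: Moves the arm, as the interface text tells. Its arguments: {"type":"object","properties":{"motion":{"type":"string"},"force":{"type":"number"}},"required":["motion"]}

```bash
mkdir -p pics; python3 - <<'E'
from workcell import *
import cv2
s=sense(); print(s)
for n in("scene","top"):
    f=grab_frame(n); cv2.imwrite(f"pics/{n}0.png",f["img"][:,:,::-1]); print(n,f["fovy"],f["cx"],f["cy"],f["camera_from_world"].tolist() if hasattr(f["camera_from_world"],'tolist') else f["camera_from_world"])
E
```

```text
{'time_s': 0.0, 'q': array([-1.29247775e+00,  4.94159517e-01,  1.34614474e+00, -1.11825219e-05,
        1.30247174e+00, -9.55248837e-02]), 'joint_vel': array([ 0.00160015, -0.00131525, -0.00022297,  0.00067608,  0.00111505,
        0.0001906 ]), 'joint_efforts': array([-1.21436358e-03, -8.78846383e+01, -3.81854939e+01,  7.05401273e-02,
        5.33432839e-02, -6.76759487e-05]), 'ee_pos': array([ 228.12815517, -581.47230221,  213.34836006]), 'ee_rot': array([-3.14041367e+00, -1.02137697e-04,  3.73846368e-01]), 'wrist_force': array([0.09423502, 0.12098402, 0.25558266]), 'wrist_torque': array([ 0.0380843 , -0.01908755, -0.01442337]), 'gripper_force': 0.0, 'finger_gap': 91.53578642501984}
scene 50.18521825355306 317.0020680419453 235.8589897115737 [[0.5767157369544826, 0.8169184437732596, 0.006573809559448847, -347.62251320105054], [0.5129572592344189, -0.3558435529143857, -0.7811851355779759, -193.05571029243097], [-0.6358252975053457, 0.45389384449708353, -0.6242648227954992, 1376.6828531131093], [0.0, 0.0, 0.0, 1.0]]
top 49.810017892116505 325.9108637257695 243.12180753555924 [[0.13530902541693834, -0.9908019993576449, 0.0016928406929548419, -52.12926526111987], [-0.9709967135597638, -0.13294384501600848, -0.1987242217961801, 606.1422934468457], [0.19712140902716835, 0.025245438028541265, -0.980053987269013, 1039.8665480122245], [0.0, 0.0, 0.0, 1.0]]
```

View pics/scene0.png

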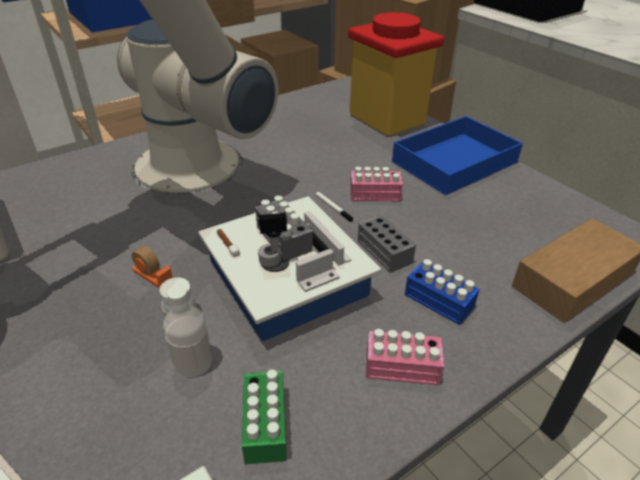

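View pics/top0.png

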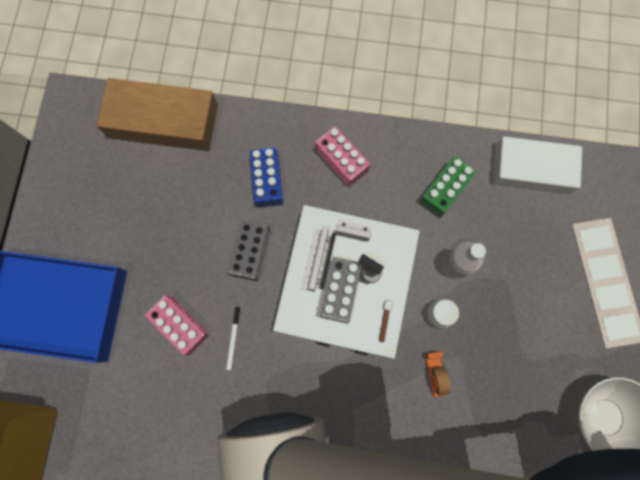

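The scene picture shows the shaker in the middle with rack and knob around (270,220). In the top view the platform's corners are about (303,207), (420,229), (395,357) and (275,332). There the rack is at (341,290), the knob at (372,266), the end stop at (352,230) and the fence at (318,258).

```bash
cat > h.py <<'E'
from workcell import *
import numpy as np, cv2
def ray(f,uv,z):
    M=np.array(f["camera_from_world"]);R=M[:3,:3];c=-R.T@M[:3,3]
    fl=240/np.tan(np.radians(f["fovy"])/2)
    uv=np.atleast_2d(np.array(uv,float))
    d=np.c_[(uv[:,0]-f["cx"])/fl,(uv[:,1]-f["cy"])/fl,np.ones(len(uv))]@R
    return (c+d*((z-c[2])/d[:,2])[:,None])[:,:2]
def proj(f,P):
    M=np.array(f["camera_from_world"]);P=np.atleast_2d(P)@M[:3,:3].T+M[:3,3]
    fl=240/np.tan(np.radians(f["fovy"])/2)
    return np.c_[f["cx"]+fl*P[:,0]/P[:,2],f["cy"]+fl*P[:,1]/P[:,2]]
E
python3 - <<'E'
from h import *
f=grab_frame("top"); im=f["img"]
hsv=cv2.cvtColor(im,cv2.COLOR_RGB2HSV)
m=((hsv[...,2]>175)&(hsv[...,1]<40)).astype(np.uint8)
m2=np.zeros_like(m); m2[195:370,265:430]=m[195:370,265:430]
cs,_=cv2.findContours(m2,cv2.RETR_EXTERNAL,cv2.CHAIN_APPROX_NONE)
c=max(cs,key=cv2.contourArea)
h=cv2.convexHull(c)[:,0,:]
w=ray(f,h,85).astype(np.float32)
r=cv2.minAreaRect(w);print(r,cv2.boxPoints(r))
crop=im[195:370,265:430]
cv2.imwrite("pics/crop.png",cv2.resize(crop[:,:,::-1],None,fx=3.4,fy=3.4,interpolation=cv2.INTER_CUBIC))
E
```

```text
((534.0675048828125, -24.26702880859375), (247.23092651367188, 267.2193908691406), 85.1064224243164) [[ 390.39978 -136.03429]
 [ 656.64514 -158.8295 ]
 [ 677.7352    87.50023]
 [ 411.48987  110.29544]]
```

View pics/crop.png

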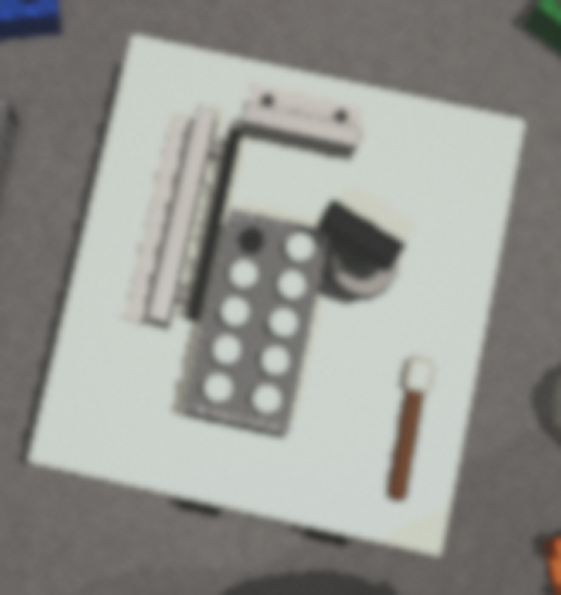

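The crop shows the end stop's near top edge from (243,122) to (352,147), rack top corners near (232,210), (325,222) and (190,398), and the knob bar's corners near (335,203), (403,243), (387,270) and (320,228).

```bash
python3 - <<'E'
from h import *
f=grab_frame("top")
p=lambda uv:np.array(uv,float)/3.4+[265-.35,195-.35]
yaw=-0.0854
R=np.array([[np.cos(yaw),-np.sin(yaw)],[np.sin(yaw),np.cos(yaw)]])
st=ray(f,p([(243,122),(352,147)]),130);kn=ray(f,p([(335,203),(403,243),(387,270),(320,228)]),193)
print("stop",st,st.mean(0),"org from stop",st.mean(0)-R@[60,0])
print("knob",kn,kn.mean(0),"org from knob",kn.mean(0)-R@[0,-45])
d=kn[1]-kn[0];print("bar dir deg",np.degrees(np.arctan2(d[1],d[0])))
rk=ray(f,p([(232,210),(325,224),(285,420),(190,398)]),135);print("rack",rk,rk.mean(0),)
o=(kn.mean(0)-R@[0,-45]); print("rack in shaker",(rk-o)@R,(rk.mean(0)-o)@R)
E
```

```text
stop [[621.98042714  11.91023057]
 [615.74018246 -53.51285507]] [618.8603048  -20.80131225] org from stop [559.07896666 -15.68353834]
knob [[569.31665912 -44.52314026]
 [552.36414262 -83.91243221]
 [536.44945141 -76.98424005]
 [554.44840393 -38.09094244]] [553.14466427 -60.87768874] org from knob [556.98299471 -16.04168513]
bar dir deg -113.28626497304606
rack [[568.06149188  11.30732752]
 [567.20763039 -43.17116754]
 [452.41603378 -34.47003637]
 [457.39526998  20.56479868]] [511.27010651 -11.44226943]
rack in shaker [[   8.70535537   28.19429695]
 [  12.50141601  -26.15848979]
 [-102.61401191  -27.28035936]
 [-102.34718591   27.97861879]] [-45.93860661   0.68351665]
```

The shaker origin is near (558,-16) with yaw about -4.9°. The rack sits about 46 mm short of home, and the clamp is at a ≈ 0.32. I'll move behind the rack with the fingers shut.

>>> {"name": "servo_tool", "arguments": {"motion": "-1 0 0 0.045 0; -1 0 0 0.045 0; -1 0.014 0.041 0 -1.9; -1 0.014 0.041 0 -1.9; -1 0.014 0.041 0 -1.9; -1 0.014 0.041 0 -1.9; -1 0.014 0.041 0 -1.9; -1 0.014 0.041 0 -1.9", "force": 10}}

```text
time_s: 1.0
ee_pos: [312.4, -334.1, 303.9]
ee_rot: [-3.142, -0.0, 0.173]
wrist_force: [0.5, -0.5, 0.3]
finger_gap: 29.9
gripper_force: 0.0
```

>>> {"name": "servo_tool", "arguments": {"motion": "-1 0.014 0.041 0 -1.9; -1 0.014 0.041 0 -1.9; -1 0.014 0.041 0 -1.9; -1 0.014 0.041 0 -1.9; -1 0.014 0.041 0 -1.9; -1 0.014 0.041 0 -1.9; -1 0.014 0.041 0 -1.9; -1 0.014 0.041 0 -1.9"}}

```text
time_s: 1.8
ee_pos: [424.4, -6.0, 304.0]
ee_rot: [3.142, -0.0, -0.092]
wrist_force: [1.3, 0.2, 0.3]
finger_gap: 0.2
gripper_force: 0.0
```

```bash
python3 - <<'E'
from h import *
s=sense();print(s["time_s"],s["ee_pos"],s["ee_rot"],s["wrist_force"],s["wrist_torque"],s["finger_gap"])
f=grab_frame("wrist");cv2.imwrite("pics/w1.png",f["img"][:,:,::-1]);np.save("w1.npy",f,allow_pickle=True)
E
```

```text
1.8 [424.39978919  -6.03011762 304.049077  ] [ 3.14151555e+00 -3.78167890e-04 -9.18609343e-02] [1.28103588 0.17458475 0.26181393] [ 0.01891204 -0.06967007 -0.06686992] 0.2370856621726959
```

View pics/w1.png

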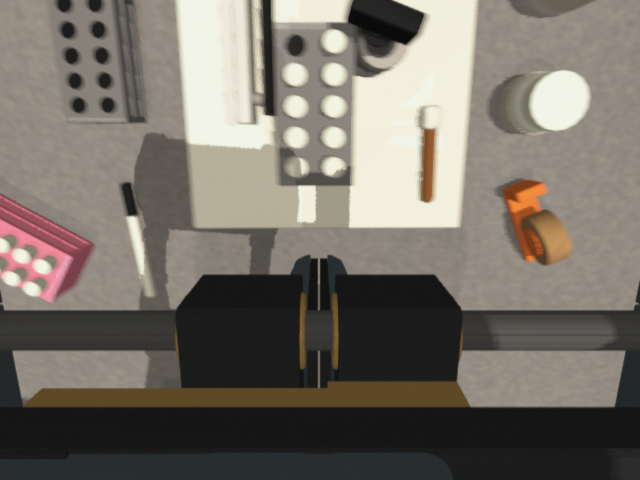

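The wrist view shows the rack between columns 275 and 353, with its near bottom edge at row 186. The knob is at (387,18), and the platform's near edge runs from (193,228) to (460,228).

```bash
python3 - <<'E'
from h import *
f=np.load("w1.npy",allow_pickle=True).item()
g=cv2.cvtColor(f["img"],cv2.COLOR_RGB2GRAY)
print(ray(f,[(193,228),(460,228),(478,5),(178,5)],85).round(1))
print("rack top z135 ",ray(f,[(275,22),(353,24),(352,170),(277,170)],135).round(1))
print("rack bot z85",ray(f,[(277,186),(352,186)],85).round(1), "z135",ray(f,[(277,186),(352,186)],135).round(1))
print("col profile", g[150:200,315].tolist())
m=(g[:60,330:440]<28).astype(np.uint8)
cs,_=cv2.findContours(m,cv2.RETR_EXTERNAL,cv2.CHAIN_APPROX_NONE);c=max(cs,key=cv2.contourArea)
b=cv2.boxPoints(cv2.minAreaRect(c))+[330,0];print(b,ray(f,b,193).round(1))
E
```

```text
[[ 415.1  112.7]
 [ 392.3 -137.3]
 [ 581.8 -154. ]
 [ 604.4   94.2]]
rack top z135  [[572.7  11.9]
 [566.2 -44.8]
 [460.6 -36.5]
 [466.   22.7]]
rack bot z85 [[447.2  29.6]
 [441.  -38.9]] z135 [[453.3  24.1]
 [447.9 -35.6]]
col profile [131, 131, 131, 131, 132, 131, 131, 131, 131, 131, 130, 131, 131, 131, 131, 131, 131, 131, 130, 130, 130, 121, 102, 82, 78, 77, 77, 77, 78, 78, 78, 77, 76, 75, 82, 141, 190, 207, 210, 209, 211, 219, 224, 223, 215, 211, 219, 223, 224, 215]
[[344.72413826  24.6896553 ]
 [351.6896534    7.2758646 ]
 [415.13793182  32.65517426]
 [408.17241669  50.06896591]] [[554.1 -34.3]
 [563.3 -39.2]
 [545.8 -76.7]
 [536.3 -72.1]]
```

>>> {"name": "servo_tool", "arguments": {"motion": "-1 -0.008 0.003 -0.04 0; -1 0 0 -0.045 0; -1 0 0 -0.045 0; -1 0 0 -0.04 0; -1 0 0 -0.025 0; -1 0 0 -0.008 0; -1 0 0 0 0; -1 0 0 0 0"}}

```text
time_s: 2.65
ee_pos: [416.9, -5.0, 101.9]
ee_rot: [3.142, -0.001, -0.09]
wrist_force: [-0.5, -0.1, 0.8]
finger_gap: 0.5
gripper_force: 0.0
```

>>> {"name": "servo_tool", "arguments": {"motion": "-1 0.005 -0.0004 0 0; -1 0.005 -0.0004 0 0; -1 0.004 -0.0004 0 0; -1 0.004 -0.0003 0 0; -1 0.004 -0.0003 0 0; -1 0.004 -0.0003 0 0"}}

```text
time_s: 3.25
ee_pos: [442.2, -6.9, 100.9]
ee_rot: [-3.142, 0.001, -0.09]
wrist_force: [-3.4, -0.2, 2.8]
finger_gap: 0.2
gripper_force: 2.0
```

>>> {"name": "servo_tool", "arguments": {"motion": "-1 0.004 -0.0004 0 0; -1 0.004 -0.0003 0 0; -1 0.004 -0.0004 0 0; -1 0.004 -0.0003 0 0; -1 0.004 -0.0003 0 0"}}

```text
time_s: 3.75
ee_pos: [462.7, -8.7, 100.8]
ee_rot: [3.142, -0.0, -0.09]
wrist_force: [-2.2, -0.1, -0.7]
finger_gap: 0.6
gripper_force: 1.0
```

>>> {"name": "servo_tool", "arguments": {"motion": "-1 0.003 -0.0003 0 0; -1 0.003 -0.0003 0 0; -1 0.003 -0.0002 0 0; -1 0.002 -0.0002 0 0; -1 0.002 -0.0002 0 0"}}

```text
time_s: 4.25
ee_pos: [475.2, -9.8, 100.9]
ee_rot: [3.142, 0.0, -0.09]
wrist_force: [-3.7, 0.6, 2.8]
finger_gap: 0.5
gripper_force: 1.8
```

>>> {"name": "servo_tool", "arguments": {"motion": "-1 0.001 -0.0001 0 0; -1 0.001 -0.0001 0 0"}}

```text
time_s: 4.45
ee_pos: [477.2, -10.0, 100.9]
ee_rot: [-3.142, 0.0, -0.09]
wrist_force: [-2.3, -0.2, 1.7]
finger_gap: 0.2
gripper_force: 1.7
```

>>> {"name": "servo_tool", "arguments": {"motion": "-1 0.001 -0.0001 0 0; -1 0.001 -0.0001 0 0"}}

```text
time_s: 4.65
ee_pos: [479.3, -10.3, 100.9]
ee_rot: [-3.142, -0.0, -0.09]
wrist_force: [-3.9, 0.6, -0.3]
finger_gap: 0.5
gripper_force: 1.1
```

>>> {"name": "servo_tool", "arguments": {"motion": "-1 0.001 -0.0001 0 0; -1 0.001 -0.0001 0 0"}}

```text
time_s: 4.85
ee_pos: [481.3, -10.4, 100.9]
ee_rot: [-3.142, 0.0, -0.09]
wrist_force: [-2.8, 0.1, 0.6]
finger_gap: 0.8
gripper_force: 1.4
```

>>> {"name": "servo_tool", "arguments": {"motion": "-1 0.001 -0.0001 0 0"}}

```text
time_s: 4.95
ee_pos: [482.3, -10.5, 100.9]
ee_rot: [3.142, 0.0, -0.09]
wrist_force: [-2.9, -0.8, 0.7]
finger_gap: 0.5
gripper_force: 1.4
```

>>> {"name": "servo_tool", "arguments": {"motion": "-1 0.001 -0.0001 0 0"}}

```text
time_s: 5.05
ee_pos: [483.3, -10.6, 100.9]
ee_rot: [-3.142, 0.0, -0.09]
wrist_force: [-2.3, 1.2, 1.4]
finger_gap: 0.3
gripper_force: 1.4
```

>>> {"name": "servo_tool", "arguments": {"motion": "-1 0.001 -0.0001 0 0; -1 0.001 -0.0001 0 0"}}

```text
time_s: 5.25
ee_pos: [483.7, -10.7, 100.8]
ee_rot: [-3.142, 0.003, -0.09]
wrist_force: [-15.5, -0.1, 11.7]
finger_gap: 0.4
gripper_force: 7.6
```

>>> {"name": "servo_tool", "arguments": {"motion": "-1 0.001 -0.0001 0 0"}}

```text
time_s: 5.35
ee_pos: [483.7, -10.7, 100.7]
ee_rot: [-3.142, 0.005, -0.09]
wrist_force: [-20.8, 0.3, 16.5]
finger_gap: 0.5
gripper_force: 10.2
```

>>> {"name": "servo_tool", "arguments": {"motion": "-1 0.001 -0.0001 0 0"}}

```text
time_s: 5.45
ee_pos: [483.6, -10.6, 100.6]
ee_rot: [-3.142, 0.007, -0.09]
wrist_force: [-25.8, 1.0, 22.7]
finger_gap: 0.7
gripper_force: 13.1
```

```bash
python3 - <<'E'
from h import *
f=grab_frame("top");im=f["img"][195:370,265:430]
cv2.imwrite("pics/c2.png",cv2.resize(im[:,:,::-1],None,fx=3.4,fy=3.4,interpolation=cv2.INTER_CUBIC))
E
```

```text
(no output)
```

View pics/c2.png

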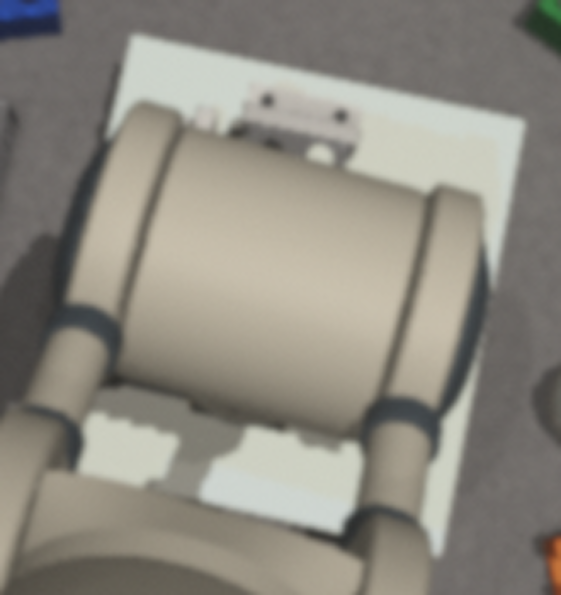

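The push force rose sharply at TCP x = 483.7, and the top view shows the rack's far end touching the stop at about (300,150), so the rack is home. I'll back off and rise.

>>> {"name": "servo_tool", "arguments": {"motion": "-1 -0.003 0.0003 0 0; -1 -0.004 0.0003 0 0; -1 -0.015 0.0013 0 0; -1 0 0 0.02 0; -1 0 0 0.04 0; -1 0 0 0.045 0; -1 0 0 0.045 0; -1 0 0 0.045 0"}}

```text
time_s: 6.3
ee_pos: [465.2, -9.1, 298.1]
ee_rot: [3.142, -0.001, -0.09]
wrist_force: [1.3, -0.7, -0.8]
finger_gap: 0.7
gripper_force: 0.0
```

>>> {"name": "servo_tool", "arguments": {"motion": "1 0.015 -0.02 0.0 0; 1 0 0 0 0; 1 0 0 0 0; 1 0 0 0 0"}}

```text
time_s: 6.7
ee_pos: [479.6, -28.8, 295.3]
ee_rot: [-3.141, 0.001, -0.091]
wrist_force: [-0.2, 0.5, 0.7]
finger_gap: 29.6
gripper_force: 0.0
```

```bash
python3 - <<'E'
from h import *
s=sense();print(s["time_s"],s["ee_pos"],s["ee_rot"],s["wrist_force"],s["wrist_torque"],s["finger_gap"])
f=grab_frame("wrist");cv2.imwrite("pics/w2.png",f["img"][:,:,::-1]);np.save("w2.npy",f,allow_pickle=True)
E
```

```text
6.7 [479.61743735 -28.77164762 295.25788591] [-3.14128647e+00  1.30844592e-03 -9.05023893e-02] [-0.19097029  0.51693421  0.7259819 ] [-0.03279106  0.05405669  0.03123271] 29.645706850304435
```

View pics/w2.png

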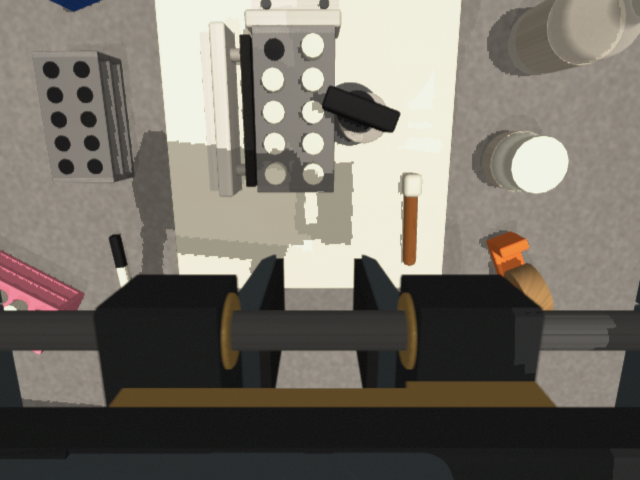

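The rack is against the stop (row 25), close beside the black pad (column 255). The knob bar runs from (326,97) to (397,122).

```bash
python3 - <<'E'
from h import *
f=np.load("w2.npy",allow_pickle=True).item()
g=cv2.cvtColor(f["img"],cv2.COLOR_RGB2GRAY)
m=(g[75:150,310:420]<28).astype(np.uint8)
cs,_=cv2.findContours(m,cv2.RETR_EXTERNAL,cv2.CHAIN_APPROX_NONE);c=max(cs,key=cv2.contourArea)
b=cv2.boxPoints(cv2.minAreaRect(c))+[310,75];print(b);w=ray(f,b,193);print(w.round(1),w.mean(0))
for i in range(4): print(np.degrees(np.arctan2(*(w[(i+1)%4]-w[i])[::-1])),np.linalg.norm(w[(i+1)%4]-w[i]))
print("stop z130 near edge",ray(f,[(246,24),(340,24)],130))
t=grab_frame("top");sc=grab_frame("scene")
E
```

```text
[[318.41701126 106.91157722]
 [326.69314194  92.81978035]
 [390.         130.        ]
 [381.72386169 144.09179688]]
[[562.6 -36.6]
 [570.4 -42.4]
 [544.9 -79.8]
 [536.8 -74.2]] [553.6913527  -58.23760076]
-36.64205981033341 9.647843677367602
-124.24109435443756 45.18833092155044
145.4538106939072 9.842680798175085
55.50329472066033 45.54054514473871
stop z130 near edge [[627.33304626  10.08889492]
 [621.2596772  -57.57073479]]
```

```bash
python3 - <<'E'
from h import *
f=np.load("w2.npy",allow_pickle=True).item()
g=cv2.cvtColor(f["img"],cv2.COLOR_RGB2GRAY)
for th in (12,18,22):
    m=(g[75:150,310:420]<th).astype(np.uint8)
    cs,_=cv2.findContours(m,cv2.RETR_EXTERNAL,cv2.CHAIN_APPROX_NONE);c=max(cs,key=cv2.contourArea)
    b=cv2.boxPoints(cv2.minAreaRect(c))+[310,75];w=ray(f,b,193);print(th,b.round(0).tolist(),w.round(1).tolist(),w.mean(0))
cv2.imwrite("pics/k.png",cv2.resize(np.clip(f["img"][75:160,300:420,::-1].astype(int)*2,0,255).astype(np.uint8),None,fx=6,fy=6,interpolation=cv2.INTER_CUBIC))
E
```

```text
12 [[363.0, 123.0], [364.0, 123.0], [365.0, 124.0], [364.0, 124.0]] [[550.6, -63.3], [550.9, -63.6], [550.3, -64.2], [550.0, -63.9]] [550.45283802 -63.74571488]
18 [[322.0, 110.0], [323.0, 106.0], [382.0, 128.0], [381.0, 132.0]] [[560.9, -38.5], [562.9, -39.5], [546.4, -75.0], [544.4, -74.1]] [553.66424792 -56.77930919]
22 [[321.0, 111.0], [323.0, 105.0], [387.0, 130.0], [385.0, 136.0]] [[560.2, -37.8], [563.5, -39.5], [545.2, -77.9], [541.7, -76.3]] [552.63708098 -57.90107711]
```

View pics/k.png

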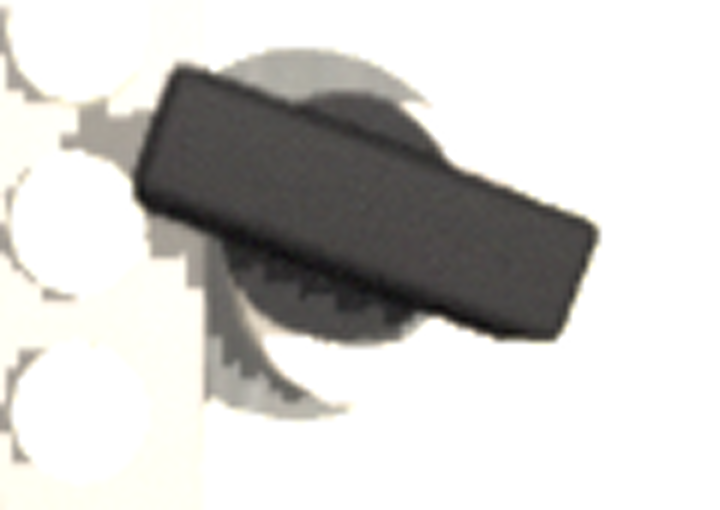

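The enlarged knob top has its corners at crop (183,68), (597,232), (558,335) and (140,192).

```bash
python3 - <<'E'
from h import *
f=np.load("w2.npy",allow_pickle=True).item()
c=np.array([(183,68),(597,232),(558,335),(140,192)])/6+[299.6,74.6]
w=ray(f,c,193);print(w.round(1),w.mean(0))
for i in range(4): print(np.degrees(np.arctan2(*(w[(i+1)%4]-w[i])[::-1])),np.linalg.norm(w[(i+1)%4]-w[i]))
E
```

```text
[[574.1 -44.8]
 [554.4 -85.8]
 [544.5 -81.3]
 [562.6 -39.4]] [558.91921718 -62.84299338]
-115.64710838215932 45.51166119573983
155.72199342956478 10.869414978112216
66.73921101906512 45.64495938742608
-24.90221621169477 12.76791429259563
```

>>> {"name": "servo_tool", "arguments": {"motion": "0.1 0.0095 -0.004 0 8; 0.1 0.0095 -0.004 0 8; 0.1 0.0095 -0.004 0 8; 0.1 0.0095 -0.004 0 8; 0.1 0.0095 -0.004 0 8; 0.1 0.0095 -0.004 0 8; 0.1 0.0095 -0.004 0 8; 0.1 0.0095 -0.004 0 8"}}

```text
time_s: 7.65
ee_pos: [556.4, -61.0, 295.6]
ee_rot: [-3.141, 0.0, 1.033]
wrist_force: [-0.3, -0.1, -0.4]
finger_gap: 50.3
gripper_force: 0.0
```

>>> {"name": "servo_tool", "arguments": {"motion": "0.1 0 0 0 6.7; 0.1 0 0 0 0; 0.1 0 0 0 0"}}

```text
time_s: 7.95
ee_pos: [556.0, -60.9, 295.7]
ee_rot: [-3.141, 0.0, 1.14]
wrist_force: [0.0, -0.4, -0.1]
finger_gap: 50.6
gripper_force: 0.0
```

```bash
python3 - <<'E'
from h import *
s=sense();print(s["time_s"],s["ee_pos"],s["ee_rot"],s["wrist_force"],s["wrist_torque"],s["finger_gap"],s["q"])
E
```

```text
7.95 [555.96496565 -60.89305901 295.70152364] [-3.14106366e+00  6.37840191e-05  1.13999589e+00] [ 0.0102295  -0.37503006 -0.08741003] [-0.03344171 -0.05203181 -0.00859093] 50.57701441637369 [-2.15890428e-01  3.29801577e-01  1.38783223e+00  5.10410206e-05
  1.42448927e+00  2.14902568e-01]
```

>>> {"name": "servo_tool", "arguments": {"motion": "0.1 0 -0.001 -0.04 0; 0.1 0 0 -0.04 0; 0.1 0 0 -0.035 0; 0.1 0 0 -0.015 0; 0.1 0 0 -0.005 0; 0.1 0 0 0 0"}}

```text
time_s: 8.55
ee_pos: [556.1, -62.0, 160.9]
ee_rot: [-3.141, 0.0, 1.142]
wrist_force: [1.0, 0.2, 0.4]
finger_gap: 50.1
gripper_force: 0.0
```

>>> {"name": "servo_tool", "arguments": {"motion": "-0.4 0 0 0 0; -0.4 0 0 0 0; -0.4 0 0 0 0; -0.55 0 0 0 0; -0.6 0 0 0 0", "force": 6}}

```text
time_s: 9.05
ee_pos: [556.4, -62.2, 161.2]
ee_rot: [3.141, -0.0, 1.143]
wrist_force: [-0.1, 0.7, -0.6]
finger_gap: 18.4
gripper_force: 0.0
```

```bash
python3 - <<'E'
from h import *
s=sense();print(s["time_s"],s["ee_pos"],s["ee_rot"],s["wrist_force"],s["wrist_torque"],s["finger_gap"])
f=grab_frame("wrist");cv2.imwrite("pics/w3.png",f["img"][:,:,::-1])
E
```

```text
9.05 [556.36267796 -62.18921103 161.21332771] [ 3.14105533e+00 -1.14408978e-04  1.14332054e+00] [-0.14950274  0.65498734 -0.57358951] [-0.02576145 -0.05423837 -0.03772421] 18.388570668299568
```

View pics/w3.png

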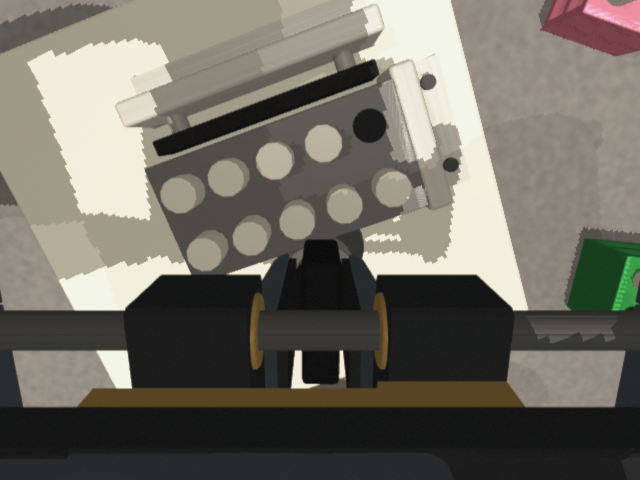

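The view shows the knob bar (columns 303–340) centred and aligned between the fingers. I'll grip it.

>>> {"name": "servo_tool", "arguments": {"motion": "-1 0 0 0 0; -1 0 0 0 0; -1 0 0 0 0; -1 0 0 0 0", "force": 40}}

```text
time_s: 9.5
ee_pos: [556.9, -62.4, 161.0]
ee_rot: [3.14, -0.0, 1.143]
wrist_force: [4.9, -1.6, -2.3]
finger_gap: 13.3
gripper_force: 40.0
```

```bash
cat > s.py <<'E'
from h import *
T=[];F=[]
for i in range(5):
    s=sense();T.append(s["wrist_torque"]);F.append(s["wrist_force"])
print(round(s["time_s"],2),s["ee_pos"].round(2),"yawdeg",round(np.degrees(s["ee_rot"][2]),2),"F",np.mean(F,0).round(2),"T",np.mean(T,0).round(3),np.std(T,0).round(3),s["finger_gap"].round(1),round(s["gripper_force"],1))
E
python3 s.py
```

```text
Traceback (most recent call last):
  File "s.py", line 5, in <module>
    print(round(s["time_s"],2),s["ee_pos"].round(2),"yawdeg",round(np.degrees(s["ee_rot"][2]),2),"F",np.mean(F,0).round(2),"T",np.mean(T,0).round(3),np.std(T,0).round(3),s["finger_gap"].round(1),round(s["gripper_force"],1))
                                                                                                                                                                          ^^^^^^^^^^^^^^^^^^^^^
AttributeError: 'float' object has no attribute 'round'
```

>>> {"name": "servo_tool", "arguments": {"motion": "-1 0.001 -0.0003 0 0; -1 0 0 0 -4; -1 0 0 0 -4; -1 0 0 0 -4; -1 0 0 0 -4; -1 0 0 0 -4"}}

```text
time_s: 10.1
ee_pos: [556.9, -62.4, 161.0]
ee_rot: [-3.141, 0.0, 0.792]
wrist_force: [-2.3, 0.2, 3.8]
finger_gap: 14.0
gripper_force: 40.0
```

```bash
sed -i 's/s\["finger_gap"\].round(1)/round(float(s["finger_gap"]),1)/' s.py; python3 s.py
```

```text
10.1 [556.93 -62.41 160.99] yawdeg 45.37 F [-2.25  0.22  3.83] T [-0.024  0.296  0.355] [0. 0. 0.] 14.0 40.0
```

```bash
cat > s.py <<'E'
from h import *
import sys
T=[];F=[];n=int(sys.argv[1]) if len(sys.argv)>1 else 10
for i in range(n):
    s=sense();T.append(s["wrist_torque"]);F.append(s["wrist_force"]);grab_frame("top")
print(round(s["time_s"],2),s["ee_pos"].round(2),"yawdeg",round(float(np.degrees(s["ee_rot"][2])),2),"F",np.mean(F,0).round(2),"T",np.mean(T,0).round(3),"tz",np.array(T)[:,2].round(2))
E
python3 s.py
```

```text
10.55 [556.95 -62.41 161.  ] yawdeg 45.64 F [-2.76 -0.62  4.96] T [-0.058  0.503 -0.165] tz [ 0.36 -0.15 -0.2  -0.25 -0.22 -0.18 -0.28 -0.28 -0.25 -0.2 ]
```

>>> {"name": "servo_tool", "arguments": {"motion": "-1 0 0 0 -4; -1 0 0 0 -4; -1 0 0 0 -2; -1 0 0 0 -2"}}

```text
time_s: 11.0
ee_pos: [557.0, -62.4, 161.0]
ee_rot: [-3.141, 0.0, 0.586]
wrist_force: [-3.1, -0.5, 6.4]
finger_gap: 13.9
gripper_force: 40.0
```

```bash
python3 s.py
```

```text
11.45 [556.92 -62.35 161.  ] yawdeg 33.64 F [-3.35 -0.32  5.93] T [ 0.023  0.576 -0.146] tz [ 0.26  0.05 -0.25 -0.21 -0.27 -0.24 -0.19 -0.24 -0.21 -0.18]
```

>>> {"name": "servo_tool", "arguments": {"motion": "-1 0 0 0 -4; -1 0 0 0 -4; -1 0 0 0 -2; -1 0 0 0 -1; -1 0 0 0 -1"}}

```text
time_s: 12.0
ee_pos: [556.9, -62.4, 161.0]
ee_rot: [-3.141, 0.001, 0.377]
wrist_force: [-3.8, -0.2, 5.9]
finger_gap: 13.5
gripper_force: 40.0
```

```bash
python3 s.py 8
```

```text
12.35 [556.88 -62.33 160.98] yawdeg 21.64 F [-3.75 -0.08  5.72] T [ 0.082  0.6   -0.054] tz [ 0.25  0.13 -0.06 -0.13 -0.16 -0.15 -0.16 -0.14]
```

>>> {"name": "servo_tool", "arguments": {"motion": "-1 0 0 0 -2; -1 0 0 0 -2; -1 0 0 0 -1"}}

```text
time_s: 12.7
ee_pos: [556.9, -62.3, 161.0]
ee_rot: [-3.141, 0.001, 0.289]
wrist_force: [-4.0, -0.6, 5.6]
finger_gap: 13.7
gripper_force: 40.0
```

```bash
python3 s.py 8
```

```text
13.05 [556.91 -62.35 161.01] yawdeg 16.64 F [-3.75 -0.18  6.  ] T [ 0.113  0.627 -0.059] tz [ 0.29  0.14 -0.06 -0.19 -0.19 -0.16 -0.16 -0.15]
```

>>> {"name": "servo_tool", "arguments": {"motion": "-1 0 0 0 -2; -1 0 0 0 -2; -1 0 0 0 -1"}}

```text
time_s: 13.4
ee_pos: [556.9, -62.3, 161.0]
ee_rot: [-3.141, 0.001, 0.202]
wrist_force: [-3.3, -0.2, 6.5]
finger_gap: 14.1
gripper_force: 40.0
```

```bash
python3 s.py 8
```

```text
13.75 [556.85 -62.32 160.96] yawdeg 11.64 F [-3.75  0.11  6.02] T [ 0.151  0.591 -0.059] tz [ 0.27  0.22 -0.12 -0.11 -0.21 -0.18 -0.15 -0.2 ]
```

>>> {"name": "servo_tool", "arguments": {"motion": "-1 0 0 0 -2; -1 0 0 0 -2"}}

```text
time_s: 14.0
ee_pos: [556.9, -62.3, 161.0]
ee_rot: [-3.141, 0.001, 0.132]
wrist_force: [-4.7, 0.2, 5.7]
finger_gap: 14.2
gripper_force: 40.0
```

```bash
python3 s.py 8
```

```text
14.35 [556.89 -62.27 161.01] yawdeg 7.64 F [-3.77  0.4   5.61] T [ 0.175  0.6   -0.125] tz [ 0.22  0.08 -0.22 -0.27 -0.17 -0.22 -0.21 -0.23]
```

>>> {"name": "servo_tool", "arguments": {"motion": "-1 0 0 0 -2; -1 0 0 0 -2"}}

```text
time_s: 14.6
ee_pos: [556.9, -62.3, 161.0]
ee_rot: [-3.141, 0.001, 0.063]
wrist_force: [-3.8, 0.4, 5.6]
finger_gap: 14.0
gripper_force: 40.0
```

```bash
python3 s.py 8
```

```text
14.95 [556.9  -62.29 160.99] yawdeg 3.64 F [-3.91  0.51  6.25] T [ 0.192  0.582 -0.101] tz [ 0.29  0.14 -0.2  -0.2  -0.18 -0.23 -0.22 -0.21]
```

>>> {"name": "servo_tool", "arguments": {"motion": "-1 0 0 0 -2; -1 0 0 0 -2"}}

```text
time_s: 15.2
ee_pos: [556.9, -62.3, 161.0]
ee_rot: [-3.141, 0.001, -0.007]
wrist_force: [-3.8, 0.8, 5.5]
finger_gap: 13.7
gripper_force: 40.0
```

```bash
python3 s.py 8
```

```text
15.55 [556.89 -62.26 160.97] yawdeg -0.36 F [-3.78  0.75  5.6 ] T [ 0.226  0.586 -0.075] tz [ 0.34  0.17 -0.15 -0.17 -0.21 -0.19 -0.18 -0.22]
```

>>> {"name": "servo_tool", "arguments": {"motion": "-1 0 0 0 -2; -1 0 0 0 -2"}}

```text
time_s: 15.8
ee_pos: [556.8, -62.3, 161.0]
ee_rot: [-3.141, 0.001, -0.077]
wrist_force: [-4.6, 0.8, 6.3]
finger_gap: 13.8
gripper_force: 40.0
```

```bash
python3 s.py 8
```

```text
16.15 [556.87 -62.3  160.98] yawdeg -4.36 F [-3.93  0.4   5.92] T [ 0.224  0.572 -0.039] tz [ 0.3   0.17 -0.07 -0.17 -0.17 -0.1  -0.12 -0.15]
```

>>> {"name": "servo_tool", "arguments": {"motion": "-1 0 0 0 -2; -1 0 0 0 -2"}}

```text
time_s: 16.4
ee_pos: [556.9, -62.3, 161.0]
ee_rot: [-3.142, 0.001, -0.147]
wrist_force: [-4.4, 0.3, 6.3]
finger_gap: 13.9
gripper_force: 40.0
```

```bash
python3 s.py 8
```

```text
16.75 [556.9  -62.29 160.99] yawdeg -8.36 F [-4.    0.43  6.13] T [ 0.223  0.588 -0.002] tz [ 0.48  0.22 -0.08 -0.11 -0.09 -0.18 -0.12 -0.12]
```

```bash
python3 s.py 20
```

```text
17.75 [556.87 -62.27 160.99] yawdeg -8.36 F [-3.69  0.44  6.1 ] T [ 0.235  0.574 -0.129] tz [-0.15 -0.11 -0.11 -0.18 -0.16 -0.11 -0.1  -0.11 -0.19 -0.08 -0.11 -0.11
 -0.11 -0.13 -0.16 -0.16 -0.11 -0.13 -0.12 -0.14]
```

>>> {"name": "servo_tool", "arguments": {"motion": "-1 0 0 0 -1; -1 0 0 0 -2"}}

```text
time_s: 18.0
ee_pos: [556.9, -62.3, 161.0]
ee_rot: [-3.142, 0.001, -0.198]
wrist_force: [-3.5, 0.2, 5.3]
finger_gap: 14.1
gripper_force: 40.0
```

```bash
python3 s.py 22
```

```text
19.05 [556.89 -62.28 160.99] yawdeg -11.36 F [-3.69  0.37  5.99] T [ 0.247  0.585 -0.072] tz [ 0.51  0.29 -0.11 -0.13 -0.15 -0.08 -0.15 -0.13 -0.1  -0.12 -0.12 -0.13
 -0.11 -0.15 -0.16 -0.12 -0.16 -0.04 -0.06 -0.1  -0.16 -0.12]
```

>>> {"name": "servo_tool", "arguments": {"motion": "-1 0 0 0 0.3; -1 0 0 0 0"}}

```text
time_s: 19.3
ee_pos: [556.9, -62.3, 161.0]
ee_rot: [-3.141, 0.001, -0.193]
wrist_force: [-3.1, 0.1, 6.5]
finger_gap: 13.7
gripper_force: 40.0
```

```bash
python3 s.py 16
```

```text
20.05 [556.9  -62.28 161.01] yawdeg -11.06 F [-3.86  0.42  5.99] T [ 0.258  0.576 -0.056] tz [-0.06 -0.01 -0.05 -0.04 -0.11 -0.03 -0.08 -0.08  0.   -0.05 -0.09 -0.06
 -0.05 -0.06 -0.06 -0.06]
```

>>> {"name": "servo_tool", "arguments": {"motion": "-1 0 0 0 -0.3; -1 0 0 0 -0.3; -1 0 0 0 -0.3"}}

```text
time_s: 20.4
ee_pos: [556.9, -62.3, 161.0]
ee_rot: [3.142, 0.001, -0.208]
wrist_force: [-3.9, 0.4, 6.0]
finger_gap: 13.7
gripper_force: 40.0
```

```bash
python3 s.py 2
```

```text
20.45 [556.88 -62.31 161.  ] yawdeg -11.96 F [-3.39 -0.15  6.16] T [0.257 0.551 0.47 ] tz [0.51 0.43]
```

>>> {"name": "servo_tool", "arguments": {"motion": "-1 0 0 0 -0.2; -1 0 0 0 -0.2"}}

```text
time_s: 20.7
ee_pos: [556.9, -62.3, 161.0]
ee_rot: [3.142, 0.001, -0.215]
wrist_force: [-3.3, 0.6, 6.3]
finger_gap: 13.9
gripper_force: 40.0
```

```bash
python3 s.py 2
```

```text
20.75 [556.86 -62.31 160.98] yawdeg -12.35 F [-3.31  0.1   6.32] T [0.266 0.527 0.491] tz [0.49 0.49]
```

>>> {"name": "servo_tool", "arguments": {"motion": "-1 0 0 0 -0.2; -1 0 0 0 -0.2"}}

```text
time_s: 21.0
ee_pos: [556.9, -62.3, 161.0]
ee_rot: [3.142, 0.001, -0.222]
wrist_force: [-3.4, -0.1, 6.4]
finger_gap: 13.5
gripper_force: 40.0
```

```bash
python3 s.py 14
```

```text
21.65 [556.88 -62.29 161.02] yawdeg -12.73 F [-3.96  0.02  6.34] T [0.241 0.564 0.407] tz [0.44 0.55 0.41 0.42 0.42 0.43 0.36 0.37 0.38 0.44 0.37 0.37 0.35 0.38]
```

>>> {"name": "servo_tool", "arguments": {"motion": "-1 0 0 0 0.3; -1 0 0 0 0.3; -1 0 0 0 0.3; -1 0 0 0 0.2; -1 0 0 0 0.2"}}

```text
time_s: 22.2
ee_pos: [556.9, -62.2, 161.0]
ee_rot: [-3.141, 0.001, -0.2]
wrist_force: [-4.8, 0.5, 6.2]
finger_gap: 13.8
gripper_force: 40.0
```

```bash
python3 s.py 16
```

```text
22.95 [556.89 -62.26 160.99] yawdeg -11.46 F [-3.64  0.78  6.2 ] T [ 0.27   0.56  -0.105] tz [-0.17 -0.15 -0.13 -0.1  -0.13 -0.05 -0.09 -0.08 -0.06 -0.09 -0.13 -0.13
 -0.05 -0.11 -0.1  -0.12]
```

>>> {"name": "servo_tool", "arguments": {"motion": "-1 0 0 0 0.3; -1 0 0 0 0.3; -1 0 0 0 0.3; -1 0 0 0 0.3; -1 0 0 0 0.3; -1 0 0 0 0.3"}}

```text
time_s: 23.6
ee_pos: [556.9, -62.3, 161.0]
ee_rot: [-3.141, 0.001, -0.168]
wrist_force: [-4.2, 1.1, 5.9]
finger_gap: 13.9
gripper_force: 40.0
```

```bash
python3 s.py 12
```

```text
24.15 [556.89 -62.26 160.99] yawdeg -9.65 F [-3.93  0.57  6.02] T [ 0.265  0.557 -0.091] tz [-0.15 -0.19 -0.15 -0.08 -0.1  -0.07 -0.06 -0.09 -0.03 -0.04 -0.09 -0.05]
```

>>> {"name": "servo_tool", "arguments": {"motion": "-1 0 0 0 -0.2; -1 0 0 0 -0.2; -1 0 0 0 -0.2"}}

```text
time_s: 24.5
ee_pos: [556.9, -62.3, 161.0]
ee_rot: [-3.142, 0.001, -0.179]
wrist_force: [-4.1, -0.6, 5.5]
finger_gap: 13.9
gripper_force: 40.0
```

```bash
python3 s.py 10
```

```text
Traceback (most recent call last):
  File "s.py", line 5, in <module>
    s=sense();T.append(s["wrist_torque"]);F.append(s["wrist_force"]);grab_frame("top")
                                                                     ~~~~~~~~~~^^^^^^^
ValueError: 200 camera calls are used up
```

```bash
cat > s2.py <<'E'
from workcell import *
s=sense();print(s["time_s"],s["ee_pos"].round(1),s["ee_rot"].round(3),s["wrist_force"].round(1),s["wrist_torque"].round(3),round(float(s["finger_gap"]),1))
E
python3 s2.py
```

```text
24.6 [556.9 -62.3 161. ] [-3.142e+00  1.000e-03 -1.790e-01] [-3.4  0.2  6.2] [0.243 0.588 0.302] 13.7
```

>>> {"name": "servo_tool", "arguments": {"motion": "-1 0 0 0 0"}}

```text
time_s: 24.7
ee_pos: [556.8, -62.3, 161.0]
ee_rot: [-3.142, 0.001, -0.179]
wrist_force: [-3.8, 0.4, 6.8]
finger_gap: 13.6
gripper_force: 40.0
```

```bash
python3 s2.py
```

```text
24.7 [556.8 -62.3 161. ] [-3.142e+00  1.000e-03 -1.790e-01] [-3.8  0.4  6.8] [0.223 0.573 0.339] 13.6
```

>>> {"name": "servo_tool", "arguments": {"motion": "-1 0 0 0 0; -1 0 0 0 0"}}

```text
time_s: 24.9
ee_pos: [556.9, -62.3, 161.0]
ee_rot: [-3.142, 0.001, -0.179]
wrist_force: [-3.5, 0.5, 6.1]
finger_gap: 14.4
gripper_force: 40.0
```

```bash
python3 s2.py
```

```text
24.9 [556.9 -62.3 161. ] [-3.142e+00  1.000e-03 -1.790e-01] [-3.5  0.5  6.1] [0.237 0.505 0.382] 14.4
```

>>> {"name": "servo_tool", "arguments": {"motion": "-0.5 0 0 0 0; -0.4 0 0 0 0; -0.2 0 0 0 0; 0 0 0 0 0; 0 0 0 0 0; 0 0 0 0 0"}}

```text
time_s: 25.5
ee_pos: [557.2, -62.4, 160.9]
ee_rot: [-3.142, 0.0, -0.181]
wrist_force: [-0.5, 0.3, -0.3]
finger_gap: 45.4
gripper_force: 0.0
```

```bash
python3 s2.py
```

```text
25.5 [557.2 -62.4 160.9] [-3.142  0.    -0.181] [-0.5  0.3 -0.3] [ 0.083 -0.006 -0.011] 45.4
```

>>> {"name": "servo_tool", "arguments": {"motion": "0 0 0 0.01 0; 0 0 0 0.03 0; 0 0 0 0.04 0; 0 0 0 0.04 0; 0 0 0 0.02 0; 0 0 0 0 0; 0 0 0 0 0"}}

```text
time_s: 26.2
ee_pos: [557.2, -62.4, 301.4]
ee_rot: [3.142, -0.001, -0.181]
wrist_force: [0.0, 0.0, -1.0]
finger_gap: 45.6
gripper_force: 0.0
```

```bash
python3 s2.py
```

```text
26.2 [557.2 -62.4 301.4] [ 3.142e+00 -1.000e-03 -1.810e-01] [ 0.  0. -1.] [ 0.03   0.    -0.011] 45.6
```

```bash
python3 -c "
from workcell import *
print(hand_in())"
```

```text
the job is handed in; nothing more can be done
None
```

The rack was pushed home against the end stop, the clamp was turned until it squeezed with roughly 10–12 N (estimated from wrist torque, with momentary readings while turning that pointed higher), and the job was handed in at 26 s; the camera allowance ran out before release, so the final state was not checked by picture.

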